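# Load the chip cutter with the short potato from the produce tray

## Robot

A 6-joint arm with a two-finger parallel gripper is mounted at the origin on a cart in front of the work surface, level with it; the furniture and walls round the work are solid. World frame = base frame: x ahead of the robot, y to its left, z up, the work surface at z = 0. Lengths are in m, angles in rad, forces in N, time in s.
With the tool pointing down it reaches from about 0.3 to 0.875 m from the base axis. Payload 6.4 kg.
Tool frame: the origin (TCP) lies on the centre line of the jaws, within the pads' length; the fingertips stand 8 mm ahead of it and the grasp point (between the pads) lies 11 mm behind it; z points along the fingers, y is the line along which they close (so a half turn about z gives the same grasp; the last joint's range is limited). The gripper opens to 85 mm and grips with 20 to 120 N. Pads are 22 mm wide; open, the fingers measure 114 mm over their backs; the gripper's body (76 mm by 85 mm) begins 54 mm behind the grasp point. The pads swing forward as they close: fully open they stand 13 mm farther back than shut.
Start: joints at [1.001, 0.181, 1.607, -0, 1.354, -0.206], TCP at [0.205, 0.537, 0.239] pointing down, gripper open.
Joint ranges: [-2.99, 2.99], [-0.89, 2.07], [0.3, 2.58], [-1.14, 4.28], [0, 2.63], [-3.12, 3.12]. Speed limits (rad/s): [2.57, 2.57, 3.01, 3.14, 3.14, 3.14].

## Interface

Orientations are given as a unit quaternion [w, x, y, z].
In Python, from bench import ctrl gives the robot as it stands.
- The arm moves only by the shell command python3 -m handwheel 'ROWS' [OPENING]. ROWS is JSON, a list that holds one entry, the list of rows, each a list of 4 numbers: the shift along the tool's x, y, z each as a share of 20 cm, from -1 to 1, then the turn about the tool's z as a share of 1.5 rad, from -1 to 1. In form: [[[x, y, z, twist], ...]]. A call has 1 to 10 rows; each row is the pose to reach, as a shift and turn from the pose commanded when the call began, along the tool's axes at that moment; what a row does not reach only later rows make up. A row lasts 1/8 s, in which the tool goes at most 62.5 mm and 10.7 degrees, less where a joint would pass 70% of its speed; a pose out of reach is approached as far as the arm can. A call with a number of a shift or a turn outside -1 to 1 is refused whole. A call with a gripper value outside its range is refused whole. OPENING is the finger opening in mm, from 0 to 85.4, set as the call begins (- or left out, the last holds). The fingers move at their own pace and stop on an object; the grip force is fixed at half the most. Time passes only in rows, so rows that repeat a pose let the fingers close. It gives the time, the measured TCP pose, the force, the opening and the grip force at its end, in the units of the state.
- ctrl.get_obs(): the state, without advancing time (a new reading comes with each control period).
- ctrl.camera(name): name is "side" or "top" or "wrist"; returns a dict with "color" (384x512x3 uint8, red, green, blue), "range_z" (384x512 float32, m along the optical axis (not along the pixel's ray), 0 where there is no reading), "K" (3x3 intrinsics, pixels), "distortion" ([k1, k2, p1, p2, k3] as OpenCV has them; the pictures are not rectified), "pose" (4x4, takes a point from camera to world coordinates); the wrist camera has in their place "T_tool_cam" (4x4, takes a point from camera to tool coordinates, whose origin is the TCP and whose axes are the flange's). Camera axes: x right, y down, z forward; pixel columns grow to the right and rows downward; lengths in m; the calibration is good to about 2 mm. A picture is of the moment at which its call begins: read the wrist's pose just before it.
- ctrl.hand_in(): hands the job in; it is judged then, once.
The state is a dict: "time_s": time; "q": joint angles; "dq": joint speeds; "joint_efforts": joint torques, N m; "eef_pos": TCP position; "eef_rot": TCP orientation; "wrist_force": force on the tool from outside, world axes, zero at the start; "torque": the same for the moment, N m; "opening": opening from 0.0 (shut) to 1.0 (fully open); "grasp_force": force on a finger pad.
Only numpy, scipy, OpenCV 4.12 (cv2) and the standard library are available. Lean on these libraries where they do the work, as an engineer would, in place of code of your own. Each camera call takes 0.05 s, during which the arm holds its last target. There are 200 camera calls.

## Task

Load the chip cutter: take the shorter of the two potatoes out of its bay in the sloped produce tray (the long one is kept for baking), lay it lengthwise in the cutter's trough between the pegs of the pusher and the blade grid, and let go. Then pull the lever until the pusher holds the potato snugly against the blade grid, ready to cut. Leave the long potato and the garlic in their bays.

Things in the scene. Friction and masses are not known exactly. Their poses are not given: they have to be found in the camera images.
- short_potato: The shorter potato, 76 mm long, 49 mm wide, 40 mm high as it lies. Origin at the centre of its underside, on its surface (not its centre); its own y axis runs along its length, z square to the floor it starts on.
- potato_mid (a point): Centre of the shorter potato, 20 mm above its underside.
- long_potato: The longer potato, 89 mm long (its y axis), 50 mm wide, 44 mm high. Origin at the centre of its underside. Stays in the tray.
- garlic_bulb: A garlic bulb, 48 x 50 x 51 mm. Origin at the centre of its underside. Stays in the tray.
- produce_tray: Fixed sheet-steel tray on rod feet, 366 mm wide (y), 161 mm deep (x). Floor slopes 14 degrees down to the front (-x, robot side); walls and two dividers along x stand 48 mm square to it. Three bays, 119 mm wide inside, centred at y = -121, 0, 121 mm, one piece of produce in each. Origin on the worktop under its centre; floor 65 mm high there, rim up to 129 mm at the back.
- chip_cutter: Chip cutter, fixed, 350 x 170 mm (x, y). Origin on the worktop under its centre; x runs along the trough from blade grid (robot end, -x) to lever. Trough floor, a steel plate, 33 mm high; guide rods (10 mm thick, 88 mm high) at y = +-58 mm, 107 mm clear between them. Grid face at x = -138 mm, its frame 138 mm high. Black pusher 94 mm wide, 120 mm high, peg tips at x = -32 mm when drawn back.
- grid_face (a point): Point on the pusher's side of the blade grid, on the middle line of the trough, 53 mm above the worktop. Axes as the cutter's.
- pusher_face (a point): Point at the tips of the pusher's black pegs, on the middle line of the trough, 53 mm above the worktop; it moves with the pusher along the cutter's x: 106 mm from the grid face when drawn right back.
- lever_grip (a point): Centre of the lever's black grip: a round bar 35 mm thick and 94 mm long along the cutter's y, between two arms. It swings about an axis along the cutter's y, 36 mm nearer the robot (-x) than the grip and 187 mm below it while the lever is fully up.
- chip_cutter_lever (a joint): Lever angle in rad: 0 fully up (leaning a little away from the robot), growing as the grip is pulled toward the robot (cutter's -x) and down. It stays where it is left. Two straps make it drive the pusher toward the grid: by 7, 16, 26, 38 mm at 0.1, 0.2, 0.3, 0.4 rad.

How it is judged:
By the outcome, as a careful person would: the job done as asked, in the order asked, and still so for the second after the job is handed in, with the robot touching nothing.
It also fails if it takes over 58 s, if anything falls off the work surface, if the arm or the gripper's body presses on something with over 40 N, if the wrist force passes 120 N, or if a joint passes its speed limit or range.

## Working session

There is one attempt and no reset: what is moved stays moved. The work goes in short steps, Python scripts to look and compute and a shell command to move; the robot and the scene stay as the last step left them, time stands still between calls to the robot, and variables do not carry over. Pictures are saved under pics/ and viewed, at most 10 in all, crops included, and the job is handed in when it is done.

```bash
mkdir -p pics; ls; python3 - <<'E'
from bench import ctrl
import cv2,numpy as np
o=ctrl.get_obs();print({k:np.round(v,3) for k,v in o.items()})
for n in("top","side"):
    c=ctrl.camera(n);cv2.imwrite(f"pics/{n}0.png",cv2.resize(c["color"][:,:,::-1],(800,600)))
    np.savez(f"{n}0.npz",**c);print(n,c["K"],c["pose"].round(3),c["distortion"])
E
```

```text
pics
{'time_s': np.float64(0.0), 'q': array([ 1.001,  0.182,  1.608,  0.   ,  1.354, -0.206]), 'dq': array([-0.002,  0.001,  0.001,  0.001,  0.001, -0.001]), 'joint_efforts': array([ 1.0000e-03, -4.4485e+01, -3.5136e+01, -0.0000e+00,  8.0000e-03,
       -0.0000e+00]), 'eef_pos': array([0.204, 0.537, 0.238]), 'eef_rot': array([-0.   ,  0.181,  0.984, -0.001]), 'wrist_force': array([-0.013,  0.038, -0.138]), 'torque': array([ 0.002,  0.066, -0.012]), 'grasp_force': np.float64(0.0), 'opening': np.float64(1.0)}
top [[453.20180196   0.         255.7068539 ]
 [  0.         453.20180196 193.54525049]
 [  0.           0.           1.        ]] [[-0.022 -0.998  0.063  0.443]
 [-1.     0.022 -0.007  0.079]
 [ 0.006 -0.063 -0.998  1.402]
 [ 0.     0.     0.     1.   ]] [-0.06093788  0.          0.          0.          0.        ]
side [[489.24684692   0.         253.18781679]
 [  0.         489.24684692 182.29676952]
 [  0.           0.           1.        ]] [[-0.983 -0.131  0.13   0.353]
 [-0.183  0.617 -0.765  1.093]
 [ 0.02  -0.776 -0.631  1.046]
 [ 0.     0.     0.     1.   ]] [-0.19819451  0.          0.          0.          0.        ]
```

View pics/top0.png

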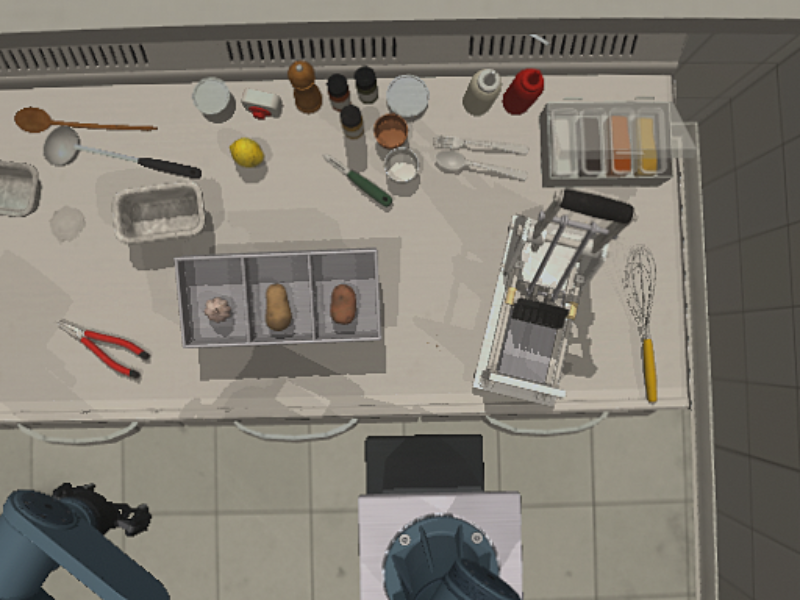

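View pics/side0.png

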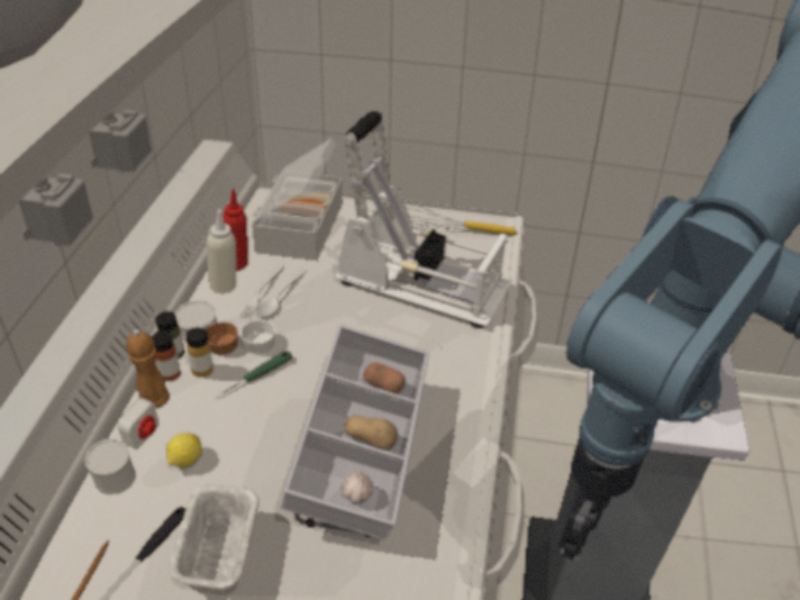

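Top view: garlic at (218,309), long potato (277,306), short reddish potato (343,303), and the cutter at right with grip ends at (563,200)-(632,212), pusher pegs at about y=325 and the grid frame bar (485,380)-(565,395). The side view agrees with this. Next I measure with depth.

```bash
cat > h.py <<'E'
import numpy as np,cv2
def cloud(c,T=None):
    T=c["pose"] if T is None else T
    v,u=np.mgrid[:384,:512];p=np.stack([u,v],-1).reshape(-1,1,2).astype(float)
    n=cv2.undistortPoints(p,c["K"],c["distortion"])[:,0]
    z=c["range_z"].reshape(-1,1);P=np.hstack([n*z,z,np.ones_like(z)])@T.T
    P=P[:,:3];P[z[:,0]==0]=np.nan
    return P.reshape(384,512,3)
E
python3 - <<'E'
from h import *
c=np.load("top0.npz");P=cloud(c);hsv=cv2.cvtColor(c["color"],cv2.COLOR_RGB2HSV)
P2=cloud(np.load("side0.npz"))
S=.64
def at(u,v,r=0):
    return P[int(round(v*S))-r:int(round(v*S))+r+1,int(round(u*S))-r:int(round(u*S))+r+1]
# potatoes: saturated pixels in boxes
for n,(a,b,d,e) in dict(short=(320,370,270,335),long=(255,300,270,340),garlic=(200,240,285,330)).items():
    sl=np.s_[int(d*S):int(e*S),int(a*S):int(b*S)]
    m=(hsv[sl][...,1]>70) if n!="garlic" else hsv[sl][...,2]>150
    Q=P[sl][m];xy=Q[:,:2];ctr,(w,h),ang=cv2.minAreaRect(xy.astype(np.float32))
    w_,V=np.linalg.eigh(np.cov(xy.T));print(n,len(Q),"mean",Q.mean(0).round(4),"rect",np.round(ctr,4),w,h,ang,"axis deg",np.degrees(np.arctan2(V[1,1],V[0,1])),"z",np.percentile(Q[:,2],[1,50,99]).round(3))
# tray rim points
for uv in [(177,262),(375,252),(184,345),(380,340),(343,325),(343,335),(343,265),(343,303)]: print("tray",uv,at(*uv)[0,0].round(3))
# grip
for PP,nm in((P,"top"),(P2,"side")):
    z=PP[...,2];m=(z>.17)&(PP[...,0]>.45)&(PP[...,0]<.95)&(PP[...,1]<0)&(PP[...,1]>-.5)
    Q=PP[m&(z>.225)];print(nm,"grip n",len(Q),Q.min(0).round(3),Q.max(0).round(3),np.median(Q,0).round(3))
    rgb=(c if nm=="top" else np.load("side0.npz"))["color"].max(-1)
    Q=PP[m&(z>.21)&(rgb<70)];w_,V=np.linalg.eigh(np.cov(Q[:,:2].T));print("dark",len(Q),Q.mean(0).round(4),V[:,1].round(3),Q.min(0).round(3),Q.max(0).round(3))
    # grid frame bar
    m=(z>.125)&(z<.15)&(PP[...,0]<.5)&(PP[...,0]>.3)&(PP[...,1]<0.0)&(PP[...,1]>-.45);Q=PP[m]
    if len(Q)>5:
        w_,V=np.linalg.eigh(np.cov(Q[:,:2].T));print("bar",len(Q),Q.mean(0).round(4),V[:,1].round(3),Q.min(0).round(3),Q.max(0).round(3),cv2.minAreaRect(Q[:,:2].astype(np.float32)))
E
python3 - <<'E'
import cv2
a=cv2.imread('pics/top0.png')
import numpy as np
c=np.load('top0.npz')['color'][:,:,::-1]
cv2.imwrite('pics/cut.png',cv2.resize(c[115:262,295:415],(490,600),interpolation=cv2.INTER_CUBIC))
E
```

```text
short 346 mean [nan nan nan] rect [0.5243 0.1732] 0.042208101600408554 0.0708935335278511 67.27400207519531 axis deg nan z [nan nan nan]
long 394 mean [nan nan nan] rect [0.52   0.3061] 0.07463732361793518 0.0471201092004776 35.00860595703125 axis deg nan z [nan nan nan]
garlic 95 mean [0.5227 0.4196 0.084 ] rect [0.5319 0.421 ] 0.07844936847686768 0.07354129105806351 7.133317947387695 axis deg 133.19987593683422 z [0.046 0.094 0.104]
tray (177, 262) [0.605 0.473 0.128]
tray (375, 252) [0.616 0.112 0.132]
tray (184, 345) [0.454 0.47  0.09 ]
tray (380, 340) [0.456 0.109 0.003]
tray (343, 325) [0.487 0.176 0.051]
tray (343, 335) [0.469 0.176 0.059]
tray (343, 265) [0.597 0.172 0.083]
tray (343, 303) [0.526 0.172 0.103]
top grip n 5786 [ 0.609 -0.349  0.225] [ 0.778 -0.     0.746] [ 0.759 -0.187  0.735]
dark 782 [ 0.6625 -0.2206  0.4105] [0.631 0.776] [ 0.604 -0.331  0.211] [ 0.76  -0.004  0.743]
bar 268 [ 0.3703 -0.1531  0.1374] [0.258 0.966] [ 0.344 -0.224  0.129] [ 0.395 -0.085  0.144] ((0.3681502938270569, -0.15413053333759308), (0.14116697013378143, 0.018445266410708427), 74.91146850585938)
side grip n 886 [ 0.607 -0.29   0.225] [ 0.675 -0.157  0.365] [ 0.64  -0.202  0.298]
dark 190 [ 0.6424 -0.2184  0.3564] [0.259 0.966] [ 0.623 -0.27   0.341] [ 0.665 -0.168  0.365]
bar 158 [ 0.3701 -0.1465  0.1358] [0.239 0.971] [ 0.344 -0.222  0.125] [ 0.392 -0.084  0.144] ((0.36888012290000916, -0.15287432074546814), (0.14136454463005066, 0.019455064088106155), 76.27594757080078)
```

View pics/cut.png

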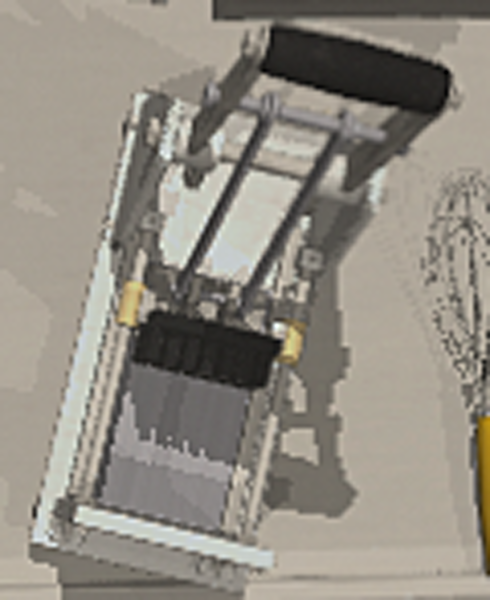

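The crop shows the trough open between the bar at the bottom and the pegs, with the cutter turned about -15°. Next I fit the poses and look through the wrist camera.

```bash
python3 - <<'E'
from h import *
from bench import ctrl
c=np.load("top0.npz");P=cloud(c);hsv=cv2.cvtColor(c["color"],cv2.COLOR_RGB2HSV)
c2=np.load("side0.npz");P2=cloud(c2)
S=.64
for n,(a,b,d,e) in dict(short=(315,372,270,335),long=(255,305,270,340)).items():
    sl=np.s_[int(d*S):int(e*S),int(a*S):int(b*S)]
    Q=P[sl].reshape(-1,3);Q=Q[(hsv[sl][...,1].ravel()>80)&np.isfinite(Q[:,0])]
    fl=.065+np.tan(np.radians(14))*(Q[:,0]-.536)  # rough floor
    Q=Q[Q[:,2]>fl+.012]
    w_,V=np.linalg.eigh(np.cov(Q[:,:2].T));a=V[:,1]*np.sign(V[0,1]);
    t=Q[:,:2]@np.stack([a,[-a[1],a[0]]]).T
    mid=(t.max(0)+t.min(0))/2;print(n,len(Q),"axis",np.degrees(np.arctan2(a[1],a[0])),"ext",np.ptp(t,0),"mid",mid[0]*a+mid[1]*np.array([-a[1],a[0]]),"mean",Q.mean(0),"ztop",np.percentile(Q[:,2],97))
    xs=np.c_[np.ones(len(Q)),Q[:,0]]
# cutter: plane region points
yaw=np.radians(-15);R=np.array([[np.cos(yaw),-np.sin(yaw)],[np.sin(yaw),np.cos(yaw)]])
for nm,PP in(("top",P),("side",P2)):
    Q=PP.reshape(-1,3);Q=Q[np.isfinite(Q[:,0])]
    L=(Q[:,:2]-[.369,-.1535])@R
    def show(t,m):
        q=L[m]; 
        if len(q)>5: print(nm,t,len(q),"x",np.percentile(q[:,0],[1,50,99]).round(4),"y",np.percentile(q[:,1],[1,50,99]).round(4),"z",np.median(Q[m][:,2]).round(4))
    z=Q[:,2]
    show("bar",(z>.128)&(z<.146)&(abs(L[:,0])<.03)&(abs(L[:,1])<.1))
    fl=(z>.028)&(z<.04)&(L[:,0]>.02)&(L[:,0]<.1)&(abs(L[:,1])<.05);show("floor",fl)
    for s in(1,-1):
        m=(z>.080)&(z<.096)&(L[:,0]>.02)&(L[:,0]<.13)&(abs(s*L[:,1]-.058)<.012);show("rod%d"%s,m)
        if m.sum()>5:
            k=np.polyfit(L[m][:,0],L[m][:,1],1);print("  slope deg",np.degrees(np.arctan(k[0])),k)
    show("pusher",(z>.105)&(z<.128)&(L[:,0]>.07)&(L[:,0]<.19)&(abs(L[:,1])<.05))
    show("grip",(z>.325)&(z<.38)&(L[:,0]>.2)&(L[:,0]<.38)&(abs(L[:,1])<.047))
    show("griptop",(z>.357)&(z<.38)&(L[:,0]>.2)&(L[:,0]<.38)&(abs(L[:,1])<.047))
w=ctrl.camera("wrist");print(w["T_tool_cam"].round(3),w["K"])
np.savez("w0.npz",**w);cv2.imwrite("pics/w0.png",w["color"][:,:,::-1])
E
```

```text
short 338 axis -3.86206365819299 ext [0.06995337 0.04361937] mid [0.52620617 0.17433578] mean [0.52490965 0.1743067  0.09510696] ztop 0.10524493020693666
long 382 axis 1.9738424968543031 ext [0.08445454 0.04492261] mid [0.52214157 0.29778303] mean [0.52055115 0.29610618 0.09479338] ztop 0.10326559613128056
top bar 268 x [-0.0092  0.0011  0.0084] y [-0.0693  0.0015  0.0689] z 0.1376
top floor 783 x [0.0208 0.0604 0.0991] y [-0.049  -0.0017  0.0447] z 0.0329
top rod1 117 x [0.0211 0.0773 0.1285] y [0.0535 0.0588 0.0631] z 0.0916
  slope deg -0.06769937172773108 [-0.00118158  0.05880976]
top rod-1 114 x [0.0218 0.0768 0.1291] y [-0.0642 -0.0587 -0.0544] z 0.0915
  slope deg 0.23753331938355493 [ 0.00414576 -0.05904986]
top pusher 367 x [0.1177 0.1375 0.1647] y [-0.044   0.0008  0.0453] z 0.1162
top grip 550 x [0.2746 0.2872 0.3063] y [-0.0454  0.0016  0.0456] z 0.3606
top griptop 423 x [0.2766 0.2897 0.3046] y [-0.0449  0.0008  0.0457] z 0.3615
side bar 150 x [-0.0103 -0.001   0.0089] y [-0.0677  0.0064  0.0709] z 0.1366
side floor 340 x [0.0226 0.0642 0.0996] y [-0.0481  0.0152  0.0492] z 0.0321
side rod1 103 x [0.0213 0.075  0.1282] y [0.0485 0.0615 0.0675] z 0.0896
  slope deg 0.2073330852937183 [0.00361866 0.06055939]
side rod-1 72 x [0.0308 0.073  0.1193] y [-0.0666 -0.0553 -0.0483] z 0.0894
  slope deg 0.7984840237327868 [ 0.01393708 -0.05653559]
side pusher 232 x [0.1151 0.1348 0.1863] y [-0.0456  0.0064  0.0493] z 0.1141
side grip 208 x [0.2713 0.2794 0.2988] y [-0.0461  0.0038  0.045 ] z 0.3582
side griptop 111 x [0.2758 0.2867 0.2996] y [-0.0447  0.0028  0.0454] z 0.3611
[[-0.    -0.96  -0.28   0.071]
 [ 1.    -0.    -0.     0.   ]
 [ 0.    -0.28   0.96  -0.133]
 [ 0.     0.     0.     1.   ]] [[299.60954713   0.         255.97052441]
 [  0.         299.60954713 189.48306005]
 [  0.           0.           1.        ]]
```

View pics/w0.png

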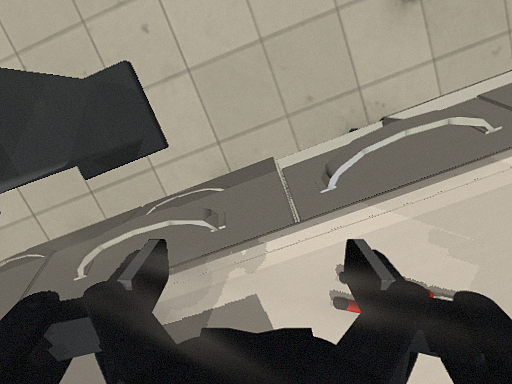

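The wrist view shows the open fingertips near (165,240) and (350,240). Next I get their position in the tool frame and the move to a spot above the potato.

```bash
cat >> h.py <<'E'
def rot(o):
    from scipy.spatial.transform import Rotation as R
    return R.from_quat(o["eef_rot"],scalar_first=True).as_matrix()
def go(o,p,ydeg):
    """shift (units of rows) and twist from the present pose to tcp p with tool y at ydeg in world"""
    M=rot(o);d=M.T@(np.array(p)-o["eef_pos"])
    t=np.degrees(np.arctan2(M[1,1],M[0,1]));w=(ydeg-t+90)%180-90
    print("shift",(d/.2).round(3),"twist",round(-np.radians(w)/1.5,3),"tool y at",t.round(1),"mm",(d*1e3).round(1))
E
python3 - <<'E'
from h import *
from bench import ctrl
w=np.load("w0.npz");Q=cloud(w,w["T_tool_cam"])
F=Q.reshape(-1,3);m=np.isfinite(F[:,0])&(F[:,2]>-.05)&(F[:,2]<.03)&(abs(F[:,1])<.08)&(abs(F[:,0])<.05)
F=F[m]
for s in(1,-1):
    f=F[F[:,1]*s>0];print(s,len(f),"ztip",np.percentile(f[:,2],[90,99,100]).round(4),"y",np.percentile(f[:,1],[1,99]).round(4),"x",np.percentile(f[:,0],[1,99]).round(4))
o=ctrl.get_obs();go(o,[.526,.174,.20],86.1)
E
```

```text
1 3035 ztip [-0.0121 -0.0055 -0.0039] y [0.0423 0.0649] x [-0.0105  0.013 ]
-1 3034 ztip [-0.0122 -0.0052 -0.0033] y [-0.0644 -0.0422] x [-0.0105  0.0133]
shift [-2.149 -1.124  0.194] twist -0.197 tool y at 69.2 mm [-429.8 -224.8   38.8]
```

```bash
python3 -m handwheel '[[[-1,-0.56,0,0],[-1,-0.56,0,0],[-1,-0.56,0,0],[-1,-0.56,0,0],[-1,-0.56,0,0],[-1,-0.56,0,0]]]' 68; python3 -m handwheel '[[[-1,-0.56,0.1,-0.1],[-1,-0.56,0.1,-0.197],[-1,-0.56,0.1,-0.197],[-1,-0.56,0.1,-0.197],[-1,-0.56,0.1,-0.197],[-1,-0.56,0.1,-0.197]]]'
python3 - <<'E'
from h import *
from bench import ctrl
o=ctrl.get_obs();print(o["eef_pos"],o["q"].round(2));T=np.eye(4);T[:3,:3]=rot(o);T[:3,3]=o["eef_pos"]
w=ctrl.camera("wrist");np.savez("w1.npz",**w)
P=cloud(w,T@w["T_tool_cam"]);cv2.imwrite("pics/w1.png",w["color"][:,:,::-1])
hsv=cv2.cvtColor(w["color"],cv2.COLOR_RGB2HSV)
Q=P.reshape(-1,3);m=(hsv[...,1].ravel()>80)&np.isfinite(Q[:,0])&(Q[:,1]>.125)&(Q[:,1]<.22)&(Q[:,0]>.46)&(Q[:,0]<.59)
Q=Q[m];Q=Q[Q[:,2]>.065+np.tan(np.radians(14))*(Q[:,0]-.533)+.012]
ctr=cv2.minAreaRect(Q[:,:2].astype(np.float32));w_,V=np.linalg.eigh(np.cov(Q[:,:2].T))
print(len(Q),ctr,V[:,1],np.degrees(np.arctan(V[1,1]/V[0,1])),Q.min(0),Q.max(0))
go(o,[.526,.174,.15],86.1)
E
```

```text
time_s: 0.9
eef_pos: [0.3514, 0.3617, 0.2391]
eef_rot: [-0.0, 0.181, 0.983, 0.0]
wrist_force: [0.2, 1.2, -1.1]
opening: 0.794
grasp_force: 0.0
time_s: 1.65
eef_pos: [0.4979, 0.187, 0.219]
eef_rot: [-0.001, 0.034, 0.999, 0.0]
wrist_force: [-0.4, -0.3, 0.1]
opening: 0.796
grasp_force: 0.0
[0.49793064 0.18700229 0.21899404] [ 0.14  0.1   1.74  0.    1.3  -1.37]
9606 ((0.5170773863792419, 0.16996529698371887), (0.09502648562192917, 0.08167287707328796), 85.68231964111328) [0.05263404 0.99861387] 86.98289741896383 [0.47622588 0.12501826 0.06736677] [0.55885731 0.21985725 0.30917989]
shift [-0.145 -0.056  0.345] twist 0.001 tool y at 86.2 mm [-29.  -11.1  69. ]
```

View pics/w1.png

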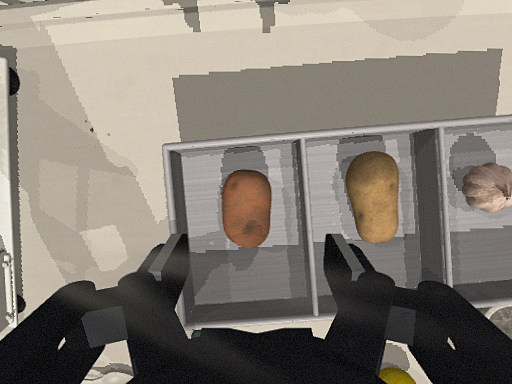

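The wrist view shows the short potato at px (222-271, 169-248), almost along tool x and clear of the bay walls. I re-measure it inside that pixel box.

```bash
python3 - <<'E'
from h import *
from bench import ctrl
o=ctrl.get_obs();T=np.eye(4);T[:3,:3]=rot(o);T[:3,3]=o["eef_pos"]
w=dict(np.load("w1.npz"));P=cloud(w,T@w["T_tool_cam"]);hsv=cv2.cvtColor(w["color"],cv2.COLOR_RGB2HSV)
sl=np.s_[162:254,214:280];Q=P[sl][(hsv[sl][...,1]>90)];Q=Q[np.isfinite(Q[:,0])]
w_,V=np.linalg.eigh(np.cov(Q[:,:2].T));print(len(Q),cv2.minAreaRect(Q[:,:2].astype(np.float32)),np.degrees(np.arctan(V[1,1]/V[0,1])),Q.min(0),Q.max(0),np.median(Q,0))
for uv in[(245,300),(200,215),(290,215),(245,145),(185,215),(310,215)]: print(uv,P[uv[1],uv[0]].round(4))
E
```

```text
3229 ((0.5287771821022034, 0.17565050721168518), (0.04577139765024185, 0.08198801428079605), 85.94305419921875) -2.9076196834507995 [0.4874097  0.15315856 0.06753679] [0.57042525 0.20006497 0.10427296] [0.51872507 0.1770472  0.09387085]
(245, 300) [0.6254 0.1671 0.0834]
(200, 215) [0.5356 0.1263 0.061 ]
(290, 215) [0.5411 0.2195 0.0628]
(245, 145) [0.4662 0.1786 0.0616]
(185, 215) [0.5321 0.1126 0.0678]
(310, 215) [0.5252 0.2329 0.1064]
```

```bash
python3 -m handwheel '[[[-0.145,-0.051,0.2,0],[-0.145,-0.051,0.4,0],[-0.145,-0.051,0.55,0],[-0.145,-0.051,0.65,0],[-0.145,-0.051,0.715,0],[-0.145,-0.051,0.715,0],[-0.145,-0.051,0.715,0]]]'; python3 -m handwheel '[[[0,0,0,0],[0,0,0,0],[0,0,0,0],[0,0,0,0],[0,0,0,0],[0,0,0,0],[0,0,0,0],[0,0,0,0]]]' 30
```

```text
time_s: 2.58
eef_pos: [0.5275, 0.1741, 0.0773]
eef_rot: [0.001, 0.034, 0.999, 0.0]
wrist_force: [0.2, -0.7, -0.1]
opening: 0.793
grasp_force: 0.0
time_s: 3.58
eef_pos: [0.5276, 0.1738, 0.078]
eef_rot: [0.001, 0.034, 0.999, 0.0]
wrist_force: [-3.4, -0.1, 7.7]
opening: 0.512
grasp_force: 60.4
```

```bash
python3 -m handwheel '[[[0,0,-0.1,0],[0,0,-0.25,0],[0,0,-0.45,0],[0,0,-0.7,0],[0,0,-0.85,0],[0,0,-0.85,0],[0,0,-0.85,0]]]'
python3 - <<'E'
from h import *
from bench import ctrl
o=ctrl.get_obs();print(o["grasp_force"],o["opening"],o["wrist_force"].round(2));T=np.eye(4);T[:3,:3]=rot(o);T[:3,3]=o["eef_pos"]
w=ctrl.camera("wrist");P=cloud(w,w["T_tool_cam"]);hsv=cv2.cvtColor(w["color"],cv2.COLOR_RGB2HSV)
np.savez("w2.npz",**w)
s=ctrl.camera("side");cv2.imwrite("pics/w2.png",np.vstack([w["color"],s["color"]])[:,:,::-1][:600+168:1] if 0 else cv2.resize(np.hstack([w["color"],s["color"]])[:,:,::-1],(800,300)))
go(o,[.4313,-.1702,.26],75)
E
```

```text
time_s: 4.45
eef_pos: [0.5263, 0.1734, 0.2452]
eef_rot: [-0.001, 0.034, 0.999, -0.0]
wrist_force: [-0.6, 0.5, -1.1]
opening: 0.512
grasp_force: 61.5
61.529134781706034 0.5117970032198048 [-0.56  0.53 -1.06]
shift [ 0.356 -1.746 -0.073] twist 0.129 tool y at 86.1 mm [  71.3 -349.3  -14.6]
```

View pics/w2.png

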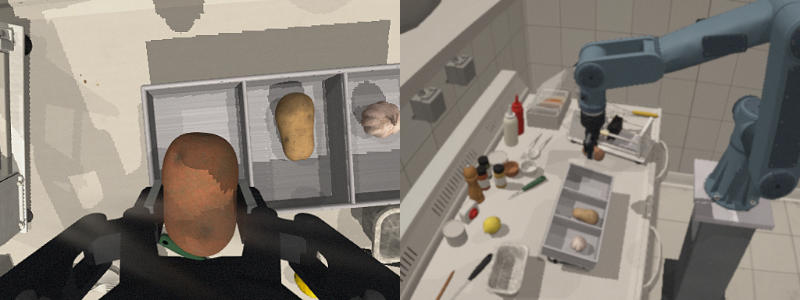

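The potato is held squarely in the jaws (left half, px 163-238, 133-258), and the tray's other bays are untouched. I carry it over the trough.

```bash
python3 -m handwheel '[[[0.1,-0.3,-0.073,0],[0.18,-0.6,-0.073,0],[0.18,-0.85,-0.073,0],[0.18,-0.85,-0.073,0],[0.18,-0.85,-0.073,0]]]'; python3 -m handwheel '[[[0.1,-0.3,0,0.05],[0.176,-0.6,0,0.129],[0.176,-0.896,0,0.129],[0.176,-0.896,0,0.129],[0.176,-0.896,0,0.129],[0.176,-0.896,0,0.129]]]'
python3 - <<'E'
from h import *
from bench import ctrl
w=dict(np.load("w2.npz"));P=cloud(w,w["T_tool_cam"]);hsv=cv2.cvtColor(w["color"],cv2.COLOR_RGB2HSV)
sl=np.s_[160:340,195:315];Q=P[sl][hsv[sl][...,1]>90];Q=Q[np.isfinite(Q[:,0])&(Q[:,2]<.04)]
print("potato in tool",len(Q),np.percentile(Q,[0,1,50,99,100],axis=0).round(4))
o=ctrl.get_obs();print(o["eef_pos"],o["q"].round(2),o["grasp_force"]);T=np.eye(4);T[:3,:3]=rot(o);T[:3,3]=o["eef_pos"]
w=ctrl.camera("wrist");P=cloud(w,T@w["T_tool_cam"]);np.savez("w3.npz",**w)
cv2.imwrite("pics/w3.png",w["color"][:,:,::-1])
go(o,[.4313,-.1702,.12],75)
E
```

```text
time_s: 5.18
eef_pos: [0.479, 0.0066, 0.2599]
eef_rot: [-0.001, 0.035, 0.999, 0.0]
wrist_force: [0.7, -0.3, -1.1]
opening: 0.51
grasp_force: 61.6
time_s: 5.92
eef_pos: [0.4324, -0.1682, 0.2606]
eef_rot: [-0.0, 0.129, 0.992, 0.0]
wrist_force: [-0.3, 0.3, -0.3]
opening: 0.51
grasp_force: 61.7
potato in tool 13652 [[-0.0292 -0.0236 -0.0753]
 [-0.024  -0.0218 -0.0673]
 [ 0.0102  0.0003 -0.0158]
 [ 0.0391  0.0216  0.0026]
 [ 0.0402  0.023   0.0122]]
[ 0.43243394 -0.16819207  0.26055513] [-0.63 -0.09  1.85  0.    1.39 -1.94] 61.6598016118769
shift [ 0.002 -0.012  0.703] twist 0.002 tool y at 75.2 mm [  0.5  -2.3 140.6]
```

View pics/w3.png

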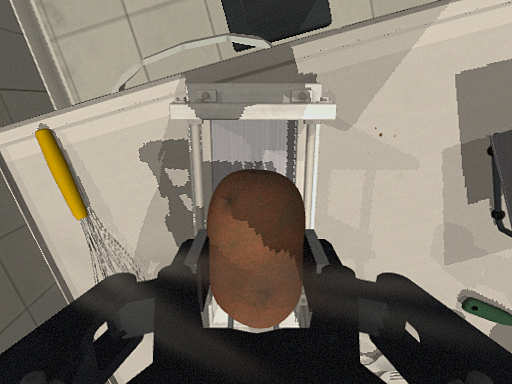

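The view shows the potato in line with the trough, with rods at px 195 and 312 and the grid bar at rows 104-118. I check the cutter frame from here before going down.

```bash
python3 - <<'E'
from h import *
from bench import ctrl
o=ctrl.get_obs();T=np.eye(4);T[:3,:3]=rot(o);T[:3,3]=o["eef_pos"]
w=dict(np.load("w3.npz"));P=cloud(w,T@w["T_tool_cam"])
yaw=np.radians(-15);R=np.array([[np.cos(yaw),-np.sin(yaw)],[np.sin(yaw),np.cos(yaw)]])
Q=P[60:235,150:360].reshape(-1,3);Q=Q[np.isfinite(Q[:,0])];L=(Q[:,:2]-[.369,-.1535])@R;z=Q[:,2]
for n,m in(("bar",(z>.128)&(z<.146)&(abs(L[:,0])<.03)),("rod+",(z>.08)&(z<.096)&(L[:,0]>.015)&(L[:,1]>.03)),("rod-",(z>.08)&(z<.096)&(L[:,0]>.015)&(L[:,1]<-.03)),("floor",(z>.028)&(z<.038)&(L[:,0]>0)&(abs(L[:,1])<.05))):
    q=L[m];print(n,len(q),np.percentile(q,[1,50,99],axis=0).round(4).tolist(),np.median(z[m]))
    if n!="floor" and len(q)>9: k=np.polyfit(*((q[:,1],q[:,0]) if n=="bar" else (q[:,0],q[:,1])),1);print(" slope deg",np.degrees(k[0]))
print((o["eef_pos"][:2]-[.369,-.1535])@R)
E
```

```text
bar 2914 [[-0.0091, -0.0687], [0.0011, -0.0009], [0.0079, 0.0669]] 0.1364985931798678
 slope deg -0.12485077435846326
rod+ 864 [[0.0159, 0.0525], [0.0633, 0.0567], [0.1249, 0.0614]] 0.09067019019565745
 slope deg 0.6402699205281898
rod- 935 [[0.016, -0.0631], [0.0671, -0.058], [0.1273, -0.0542]] 0.09064793765918494
 slope deg 0.0608938310771837
floor 4394 [[0.0144, -0.0491], [0.0451, -0.0003], [0.086, 0.0486]] 0.03154962585971918
[0.06510433 0.00215333]
```

```bash
python3 -m handwheel '[[[0,-0.013,0.2,0],[0,-0.013,0.4,0],[0,-0.013,0.55,0],[0,-0.013,0.7,0],[0,-0.013,0.8,0],[0,-0.013,0.8,0],[0,-0.013,0.8,0]]]'; python3 -m handwheel '[[[0,0,0.1,0],[0,0,0.17,0],[0,0,0.21,0],[0,0,0.235,0],[0,0,0.245,0],[0,0,0.25,0],[0,0,0.25,0]]]'
```

```text
time_s: 6.85
eef_pos: [0.4321, -0.1722, 0.1017]
eef_rot: [0.0, 0.13, 0.992, -0.0]
wrist_force: [-1.0, 0.3, -0.3]
opening: 0.512
grasp_force: 61.7
time_s: 7.72
eef_pos: [0.435, -0.174, 0.0538]
eef_rot: [0.004, 0.131, 0.991, -0.001]
wrist_force: [5.0, 3.5, 14.8]
opening: 0.514
grasp_force: 60.7
```

```bash
python3 -m handwheel '[[[0,0,-0.02,0],[0,0,-0.02,0],[0,0,-0.02,0],[0,0,-0.02,0]]]' 66; python3 -m handwheel '[[[0,0,-0.05,0],[0,0,-0.15,0],[0,0,-0.3,0],[0,0,-0.5,0],[0,0,-0.75,0],[0,0,-0.95,0],[0,0,-0.95,0],[0,0,-0.95,0]]]'
python3 - <<'E'
from h import *
from bench import ctrl
o=ctrl.get_obs();print(o["eef_pos"],o["q"].round(2));T=np.eye(4);T[:3,:3]=rot(o);T[:3,3]=o["eef_pos"]
w=ctrl.camera("wrist");P=cloud(w,T@w["T_tool_cam"]);np.savez("w4.npz",**w)
cv2.imwrite("pics/w4.png",w["color"][:,:,::-1])
hsv=cv2.cvtColor(w["color"],cv2.COLOR_RGB2HSV)
yaw=np.radians(-15);R=np.array([[np.cos(yaw),-np.sin(yaw)],[np.sin(yaw),np.cos(yaw)]])
Q=P[hsv[...,1]>90];Q=Q[np.isfinite(Q[:,0])];L=(Q[:,:2]-[.369,-.1535])@R
m=(L[:,0]>0)&(L[:,0]<.13)&(abs(L[:,1])<.05)&(Q[:,2]>.036)&(Q[:,2]<.1);q=L[m].astype(np.float32)
print(len(q),cv2.minAreaRect(q),q.min(0),q.max(0),Q[m][:,2].max())
E
```

```text
time_s: 8.22
eef_pos: [0.4311, -0.1723, 0.0546]
eef_rot: [-0.0, 0.131, 0.991, 0.0]
wrist_force: [0.6, -0.2, 0.0]
opening: 0.773
grasp_force: 0.0
time_s: 9.22
eef_pos: [0.431, -0.1722, 0.2445]
eef_rot: [-0.0, 0.131, 0.991, 0.0]
wrist_force: [-0.3, -0.5, -0.6]
opening: 0.771
grasp_force: 0.0
[ 0.43102929 -0.17221757  0.24454304] [-0.64 -0.08  1.87 -0.    1.35 -1.95]
3014 ((0.07945646345615387, -0.0009567961096763611), (0.10081326216459274, 0.08528734743595123), 0.09970219433307648) [ 0.029061   -0.04353407] [0.1299009  0.04175353] 0.09999586172906283
```

View pics/w4.png

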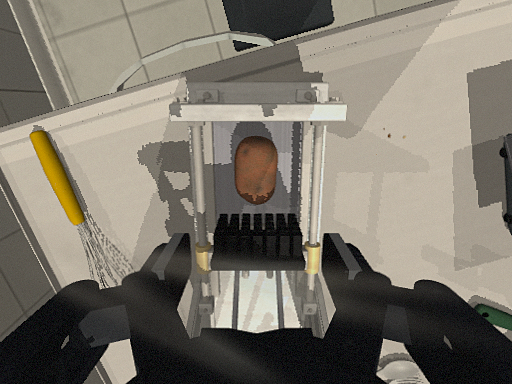

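The potato lies lengthwise in the trough (px 235-278, 136-204), clear of the pegs (row 215) and the grid (row 120). Next I rise, turn 90° and line up over the lever grip.

```bash
python3 -m handwheel '[[[0,0,-0.3,0.12],[0,0,-0.6,0.24],[0,0,-0.85,0.36],[0,0,-1,0.48],[0,0,-1,0.6],[0,0,-1,0.72],[0,0,-1,0.84],[0,0,-1,0.96],[0,0,-1,1],[0,0,-1,1]]]'
python3 - <<'E'
from h import *
from bench import ctrl
o=ctrl.get_obs();print(o["eef_pos"],o["q"].round(2))
go(o,[.6475,-.228,.43],-15)
c=ctrl.camera("top");P=cloud(c)
yaw=np.radians(-15);R=np.array([[np.cos(yaw),-np.sin(yaw)],[np.sin(yaw),np.cos(yaw)]])
P2=cloud(np.load("side0.npz"))
for PP in(P,P2):
    Q=PP.reshape(-1,3);Q=Q[np.isfinite(Q[:,0])];L=(Q[:,:2]-[.369,-.1535])@R
    for a in np.arange(.24,.38,.02):
        m=(Q[:,2]>a)&(Q[:,2]<a+.02)&(L[:,0]>.12)&(L[:,0]<.36)&(abs(L[:,1])<.04)
        print(a.round(2),m.sum(),L[m][:,0].min().round(3) if m.any() else "",L[m][:,0].max().round(3) if m.any() else "",Q[m][:,2].max().round(4) if m.any() else "")
E
```

```text
time_s: 10.52
eef_pos: [0.4312, -0.1724, 0.4433]
eef_rot: [-0.002, 0.771, 0.637, -0.0]
wrist_force: [-0.1, -0.3, 0.1]
opening: 0.771
grasp_force: 0.0
[ 0.43120008 -0.1723678   0.44327513] [-0.64 -0.16  1.55 -0.    1.75 -0.45]
shift [-0.069  1.115  0.063] twist 0.048 tool y at -10.9 mm [-13.7 223.   12.6]
0.24 134 0.26 0.288 0.26
0.26 41 0.27 0.287 0.2685
0.28 0   
0.3 0   
0.32 0   
0.34 209 0.274 0.308 0.36
0.36 268 0.279 0.303 0.3676
0.38 0   
0.24 70 0.259 0.286 0.2594
0.26 20 0.27 0.284 0.2644
0.28 0   
0.3 0   
0.32 4 0.273 0.276 0.3399
0.34 103 0.27 0.302 0.3599
0.36 69 0.278 0.299 0.3648
0.38 0
```

```bash
python3 -m handwheel '[[[-0.02,0.3,0.06,0.048],[-0.04,0.6,0.06,0.048],[-0.06,0.85,0.06,0.048],[-0.069,0.98,0.06,0.048],[-0.069,0.98,0.06,0.048],[-0.069,0.98,0.06,0.048]]]'
python3 - <<'E'
from h import *
from bench import ctrl
o=ctrl.get_obs();print(o["eef_pos"],o["q"].round(2));go(o,[.648,-.2285,.34],-15)
E
```

```text
time_s: 11.32
eef_pos: [0.6206, -0.223, 0.4324]
eef_rot: [-0.001, 0.794, 0.609, -0.0]
wrist_force: [0.2, 0.1, 0.0]
opening: 0.77
grasp_force: 0.0
[ 0.62064202 -0.22301605  0.43237488] [-0.52  0.3   1.09 -0.    1.76 -0.26]
shift [0.009 0.14  0.462] twist -0.0 tool y at -15.0 mm [ 1.8 28.  92.3]
```

```bash
python3 -m handwheel '[[[0.009,0.14,0,0],[0.009,0.14,0,0],[0.009,0.14,0.15,0],[0.009,0.14,0.3,0],[0.009,0.14,0.4,0],[0.009,0.14,0.46,0],[0.009,0.14,0.46,0],[0.009,0.14,0.46,0]]]'; python3 -m handwheel '[[[0,0,0,0],[0,0,0,0],[0,0,0,0],[0,0,0,0]]]' 42
python3 - <<'E'
from bench import ctrl
import cv2
cv2.imwrite("pics/s5.png",cv2.resize(ctrl.camera("side")["color"][50:220,170:370,::-1],(706,600)))
E
```

```text
time_s: 12.32
eef_pos: [0.6491, -0.229, 0.3423]
eef_rot: [0.001, 0.794, 0.608, 0.0]
wrist_force: [-0.1, -0.1, 0.1]
opening: 0.77
grasp_force: 0.0
time_s: 12.82
eef_pos: [0.6488, -0.2288, 0.3409]
eef_rot: [0.0, 0.794, 0.608, 0.0]
wrist_force: [0.4, -1.0, -0.2]
opening: 0.494
grasp_force: 0.0
```

View pics/s5.png

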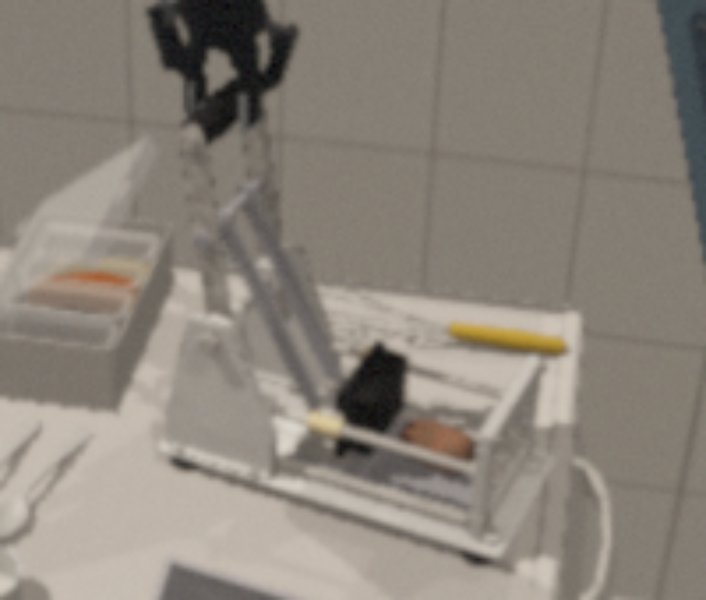

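The fingers straddle the black grip (around px 220,110) and the potato sits in front of the pusher (440,440). Now I pull toward the robot.

```bash
python3 -m handwheel '[[[0,-0.03,0,0],[0,-0.07,0,0],[0,-0.11,0,0],[0,-0.15,0,0],[0,-0.19,0,0],[0,-0.22,0,0],[0,-0.25,0,0],[0,-0.27,0,0],[0,-0.27,0,0]]]'; python3 -m handwheel '[[[0,-0.01,0,0],[0,-0.02,0,0],[0,-0.02,0,0]]]'
python3 - <<'E'
from h import *
from bench import ctrl
yaw=np.radians(-15);R=np.array([[np.cos(yaw),-np.sin(yaw)],[np.sin(yaw),np.cos(yaw)]])
o=ctrl.get_obs();print(((o["eef_pos"][:2]-[.369,-.1535])@R).round(4),R.T@o["wrist_force"][:2])
for n in("top","side"):
    c=ctrl.camera(n);P=cloud(c);np.savez(n+"6.npz",**c)
    for k,PP in(("before",cloud(np.load(n+"0.npz"))),("now",P)):
        Q=PP.reshape(-1,3);Q=Q[np.isfinite(Q[:,0])];L=(Q[:,:2]-[.369,-.1535])@R;z=Q[:,2]
        m=(z>.105)&(z<.123)&(L[:,0]>.02)&(L[:,0]<.19)&(abs(L[:,1])<.045);print(n,k,m.sum(),np.percentile(L[m][:,0],[1,5,50]).round(4))
E
```

```text
time_s: 14.0
eef_pos: [0.5972, -0.215, 0.3423]
eef_rot: [0.002, 0.794, 0.608, 0.001]
wrist_force: [3.9, -0.9, 2.8]
opening: 0.497
grasp_force: 2.3
time_s: 14.38
eef_pos: [0.5932, -0.2139, 0.3415]
eef_rot: [0.001, 0.794, 0.608, 0.0]
wrist_force: [5.0, -1.4, 3.1]
opening: 0.491
grasp_force: 2.5
[ 0.2322 -0.0003] [ 5.22145456 -0.01522492]
top before 342 [0.1177 0.1193 0.1363]
top now 149 [0.0906 0.0912 0.108 ]
side before 207 [0.1152 0.1162 0.1334]
side now 265 [0.088  0.0894 0.1113]
```

```bash
for i in 1 2 3; do echo; done; python3 -m handwheel '[[[0,-0.01,0,0],[0,-0.01,0,0],[0,-0.01,0,0]]]'; python3 -m handwheel '[[[0,-0.01,0,0],[0,-0.01,0,0],[0,-0.01,0,0]]]'
```

```text
time_s: 14.85
eef_pos: [0.5915, -0.2134, 0.3412]
eef_rot: [0.001, 0.794, 0.608, 0.001]
wrist_force: [6.3, -1.4, 2.9]
opening: 0.492
grasp_force: 3.2
time_s: 15.22
eef_pos: [0.5905, -0.2132, 0.3411]
eef_rot: [0.002, 0.794, 0.608, 0.001]
wrist_force: [10.6, -3.4, 1.5]
opening: 0.495
grasp_force: 5.7
```

```bash
python3 -m handwheel '[[[0,-0.01,0,0],[0,-0.01,0,0],[0,-0.01,0,0]]]'
```

```text
time_s: 15.6
eef_pos: [0.5897, -0.213, 0.3411]
eef_rot: [0.003, 0.794, 0.608, 0.002]
wrist_force: [16.1, -5.4, -1.6]
opening: 0.496
grasp_force: 8.5
```

```bash
python3 -m handwheel '[[[0,-0.01,0,0],[0,-0.02,0,0],[0,-0.02,0,0],[0,-0.02,0,0]]]'
python3 - <<'E'
from h import *
from bench import ctrl
yaw=np.radians(-15);R=np.array([[np.cos(yaw),-np.sin(yaw)],[np.sin(yaw),np.cos(yaw)]])
im=[]
for n in("top","side"):
    c=ctrl.camera(n);P=cloud(c);im.append(c["color"])
    Q=P.reshape(-1,3);Q=Q[np.isfinite(Q[:,0])];L=(Q[:,:2]-[.369,-.1535])@R;z=Q[:,2]
    m=(z>.105)&(z<.123)&(L[:,0]>.02)&(L[:,0]<.19)&(abs(L[:,1])<.045);print(n,m.sum(),np.percentile(L[m][:,0],[1,5,50]).round(4))
cv2.imwrite("pics/f6.png",np.hstack([cv2.resize(im[0][180:270,290:390],(400,360),interpolation=2),cv2.resize(im[1][130:220,240:340],(400,360),interpolation=2)])[:,:,::-1])
E
```

```text
time_s: 16.1
eef_pos: [0.5881, -0.2126, 0.3409]
eef_rot: [0.005, 0.794, 0.608, 0.004]
wrist_force: [28.0, -7.9, -6.3]
opening: 0.491
grasp_force: 14.5
top 121 [0.0887 0.0903 0.1082]
side 260 [0.0863 0.0875 0.1092]
```

View pics/f6.png

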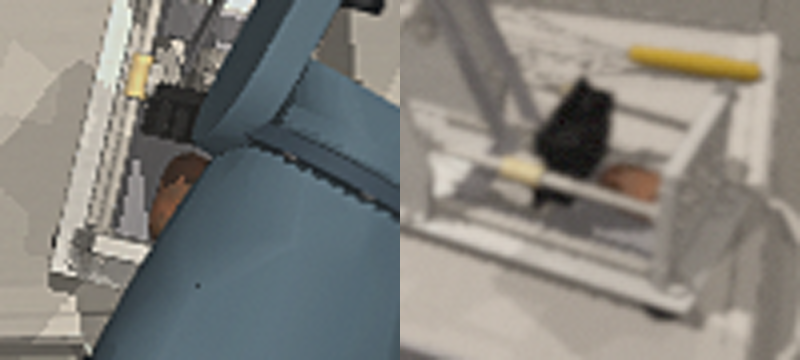

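The pusher has travelled about 30 mm and the pull force has risen to 28 N, so the potato is clamped against the grid (right half, px 630,180). Next I open and rise.

```bash
python3 -m handwheel '[[[0,0.02,0,0],[0,0.02,0,0],[0,0.02,0,0],[0,0.02,0,0]]]' 66; python3 -m handwheel '[[[0,0,-0.1,0],[0,0,-0.2,0],[0,0,-0.35,0],[0,0,-0.5,0],[0,0,-0.5,0],[0,0,-0.5,0]]]'; python3 -m handwheel '[[[-0.3,0,0,0],[-0.6,0,0,0],[-0.9,0,0,0],[-1,0,0,0],[-1,0,0,0],[-1,0,0,0]]]'; python3 -m handwheel '[[[-0.3,0,0,0],[-0.6,0,0,0],[-0.9,0,0,0],[-1,0,0,0],[-1,0,0,0]]]'
python3 - <<'E'
from h import *
from bench import ctrl
print(ctrl.get_obs()["eef_pos"])
yaw=np.radians(-15);R=np.array([[np.cos(yaw),-np.sin(yaw)],[np.sin(yaw),np.cos(yaw)]])
im=[]
for n in("top","side"):
    c=ctrl.camera(n);P=cloud(c);im.append(c["color"]);hsv=cv2.cvtColor(c["color"],cv2.COLOR_RGB2HSV).reshape(-1,3)
    Q=P.reshape(-1,3);k=np.isfinite(Q[:,0]);Q=Q[k];hsv=hsv[k];L=(Q[:,:2]-[.369,-.1535])@R;z=Q[:,2]
    m=(z>.105)&(z<.123)&(L[:,0]>.02)&(L[:,0]<.19)&(abs(L[:,1])<.045);print(n,m.sum(),np.percentile(L[m][:,0],[1,5,50]).round(4))
    m=(hsv[:,1]>100)&(hsv[:,2]>60)&(z>.038)&(z<.09)&(L[:,0]>0)&(L[:,0]<.11)&(abs(L[:,1])<.045);print("potato",m.sum(),np.percentile(L[m],[1,99],axis=0).round(4),z[m].max())
    m=(z>.3)&(z<.38)&(L[:,0]>.15)&(L[:,0]<.33)&(abs(L[:,1])<.04);print("grip",m.sum(),np.percentile(L[m][:,0],[1,50,99]).round(3) if m.any() else"")
cv2.imwrite("pics/f7.png",np.hstack([cv2.resize(im[0][120:270,110:400],(464,240),interpolation=2),cv2.resize(im[1][130:220,240:340],(266,240),interpolation=2)])[:,:,::-1])
E
```

```text
time_s: 16.7
eef_pos: [0.5865, -0.212, 0.3407]
eef_rot: [-0.0, 0.794, 0.608, -0.0]
wrist_force: [-1.7, -0.1, -0.8]
opening: 0.774
grasp_force: 0.0
time_s: 17.45
eef_pos: [0.5868, -0.2121, 0.4409]
eef_rot: [-0.0, 0.794, 0.608, -0.0]
wrist_force: [-0.3, -0.1, -0.1]
opening: 0.774
grasp_force: 0.0
time_s: 18.2
eef_pos: [0.5356, -0.4037, 0.4407]
eef_rot: [-0.0, 0.793, 0.609, 0.0]
wrist_force: [0.2, 0.8, 0.9]
opening: 0.772
grasp_force: 0.0
time_s: 18.82
eef_pos: [0.4834, -0.5982, 0.44]
eef_rot: [-0.001, 0.794, 0.608, 0.0]
wrist_force: [0.6, 0.7, -0.7]
opening: 0.776
grasp_force: 0.0
[ 0.4833713  -0.59821183  0.43995253]
top 368 [0.0894 0.0913 0.109 ]
potato 241 [[ 0.0147 -0.0233]
 [ 0.0773  0.0203]] 0.07759255540231136
grip 486 [0.218 0.232 0.25 ]
side 260 [0.0871 0.0884 0.1099]
potato 72 [[ 0.0315 -0.0048]
 [ 0.0744  0.0197]] 0.07466016560870381
grip 171 [0.215 0.224 0.244]
```

View pics/f7.png

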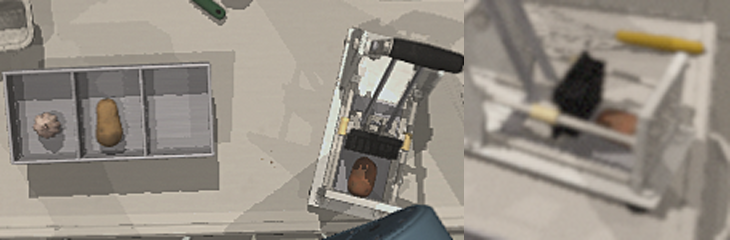

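The tray still has the garlic and the long potato, and the potato is in the trough against the grid with the pusher close behind it. I check the fit closely with the wrist camera.

```bash
python3 - <<'E'
from h import *
from bench import ctrl
o=ctrl.get_obs();go(o,[.40,-.30,.44],-15);go(o,[.44,-.17,.3],75);print(o["q"].round(2))
yaw=np.radians(-15);R=np.array([[np.cos(yaw),-np.sin(yaw)],[np.sin(yaw),np.cos(yaw)]])
Ps=[]
for i in range(6): Ps.append(cloud(ctrl.camera("top")))
P=np.nanmedian(Ps,0);P0=cloud(np.load("top0.npz"))
for t,PP in(("now",P),("before",P0)):
    Q=PP.reshape(-1,3);Q=Q[np.isfinite(Q[:,0])];L=(Q[:,:2]-[.369,-.1535])@R
    m=(abs(L[:,1])<.008)
    print(t,[(int(a*1e3),round(float(np.median(Q[k][:,2])),4)) for a in np.arange(.008,.14,.004) for k in [m&(L[:,0]>=a)&(L[:,0]<a+.004)] if k.any()])
E
```

```text
shift [ 1.323 -0.79   0.007] twist 0.001 tool y at -14.9 mm [ 264.7 -158.     1.4]
shift [ 2.003 -0.765  0.707] twist -1.046 tool y at -14.9 mm [ 400.5 -153.   141.4]
[-1.04  0.59  0.68  0.    1.88 -0.78]
now [(8, 0.0611), (12, 0.0678), (16, 0.0706), (20, 0.0706), (24, 0.0723), (28, 0.0722), (32, 0.0715), (36, 0.0728), (40, 0.0726), (44, 0.0728), (48, 0.0723), (52, 0.0714), (56, 0.0721), (60, 0.0723), (64, 0.0717), (68, 0.0721), (72, 0.0703), (76, 0.0674), (80, 0.0618), (83, 0.0333), (88, 0.0827), (92, 0.1137), (96, 0.1133), (100, 0.1137), (104, 0.1147), (108, 0.1131), (112, 0.1184), (115, 0.121), (120, 0.1207), (124, 0.1175), (128, 0.0422), (132, 0.0434), (136, 0.0432)]
before [(8, 0.019), (12, 0.0329), (16, 0.0309), (20, 0.0304), (24, 0.0339), (28, 0.034), (32, 0.0347), (36, 0.0327), (40, 0.0331), (44, 0.0339), (48, 0.0323), (52, 0.0327), (56, 0.0306), (60, 0.0331), (64, 0.0327), (68, 0.0317), (72, 0.033), (76, 0.0329), (80, 0.0306), (83, 0.0335), (88, 0.0331), (92, 0.0318), (96, 0.0307), (100, 0.0353), (104, 0.0338), (108, 0.0344), (112, 0.0328), (115, 0.081), (120, 0.1145), (124, 0.1136), (128, 0.113), (132, 0.1157), (136, 0.1121)]
```

```bash
python3 -m handwheel '[[[0.1,-0.25,0,-0.1],[0.2,-0.5,0,-0.2],[0.4,-0.765,0,-0.3],[0.7,-0.765,0,-0.4],[1,-0.765,0,-0.5],[1,-0.765,0,-0.5],[1,-0.765,0,-0.5]]]'
python3 - <<'E'
from h import *
from bench import ctrl
go(ctrl.get_obs(),[.431,-.172,.3],75)
E
```

```text
time_s: 20.1
eef_pos: [0.3873, -0.3654, 0.4414]
eef_rot: [0.001, 0.516, 0.857, -0.0]
wrist_force: [-0.2, -0.7, 0.6]
opening: 0.776
grasp_force: 0.0
shift [0.753 0.646 0.706] twist -0.548 tool y at 27.9 mm [150.7 129.1 141.2]
```

```bash
python3 -m handwheel '[[[0.2,0.2,0,-0.12],[0.4,0.4,0,-0.24],[0.6,0.6,0.1,-0.36],[0.753,0.646,0.3,-0.48],[0.753,0.646,0.5,-0.548],[0.753,0.646,0.7,-0.548],[0.753,0.646,0.7,-0.548],[0.753,0.646,0.7,-0.548]]]'
python3 - <<'E'
from h import *
from bench import ctrl
o=ctrl.get_obs();T=np.eye(4);T[:3,:3]=rot(o);T[:3,3]=o["eef_pos"]
w=ctrl.camera("wrist");P=cloud(w,T@w["T_tool_cam"])
cv2.imwrite("pics/w8.png",cv2.resize(w["color"][90:270,150:360,::-1],(700,600),interpolation=2))
yaw=np.radians(-15);R=np.array([[np.cos(yaw),-np.sin(yaw)],[np.sin(yaw),np.cos(yaw)]])
Q=P.reshape(-1,3);Q=Q[np.isfinite(Q[:,0])];L=(Q[:,:2]-[.369,-.1535])@R
m=(abs(L[:,1])<.02)
for a in np.arange(-.01,.11,.002):
    k=m&(L[:,0]>=a)&(L[:,0]<a+.002)
    if k.any() and (a<.02 or a>.07): print(int(round(a*1e3)),k.sum(),np.percentile(Q[k][:,2],[5,50,95]).round(3))
E
```

```text
time_s: 21.1
eef_pos: [0.4315, -0.1732, 0.3023]
eef_rot: [0.001, 0.131, 0.991, -0.0]
wrist_force: [-0.2, 0.2, 0.8]
opening: 0.773
grasp_force: 0.0
-10 30 [0.019 0.019 0.02 ]
-8 60 [0.018 0.019 0.02 ]
-6 81 [0.135 0.136 0.137]
-4 83 [0.136 0.137 0.138]
-2 81 [0.135 0.137 0.138]
0 81 [0.135 0.137 0.138]
2 114 [0.136 0.137 0.138]
4 91 [0.135 0.136 0.138]
6 81 [0.134 0.136 0.137]
12 59 [0.032 0.063 0.067]
14 59 [0.051 0.065 0.068]
16 55 [0.031 0.066 0.069]
18 43 [0.056 0.065 0.07 ]
20 61 [0.06  0.068 0.07 ]
72 34 [0.058 0.067 0.07 ]
74 36 [0.059 0.067 0.069]
76 25 [0.033 0.065 0.067]
78 21 [0.032 0.063 0.066]
80 16 [0.032 0.06  0.064]
82 13 [0.03  0.031 0.032]
84 13 [0.03  0.032 0.033]
86 34 [0.03  0.032 0.033]
88 328 [0.032 0.085 0.113]
90 96 [0.031 0.086 0.114]
92 85 [0.03  0.032 0.114]
94 66 [0.031 0.113 0.114]
96 61 [0.031 0.113 0.114]
98 42 [0.031 0.113 0.114]
100 58 [0.032 0.113 0.114]
102 54 [0.031 0.113 0.114]
104 39 [0.031 0.112 0.114]
106 56 [0.031 0.113 0.114]
108 53 [0.032 0.113 0.114]
```

View pics/w8.png

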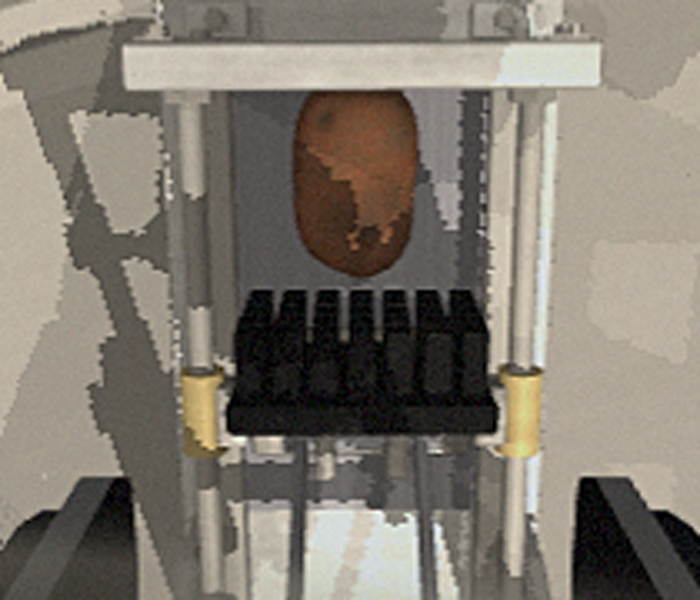

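The crop shows potato px 295-415 × 90-275 and peg feet at row 290. A strip of floor seems visible between them, so I work out the gap exactly.

```bash
python3 - <<'E'
from h import *
from bench import ctrl
o=ctrl.get_obs();T=np.eye(4);T[:3,:3]=rot(o);T[:3,3]=o["eef_pos"]
w=ctrl.camera("wrist");TT=T@w["T_tool_cam"];P=cloud(w,TT)
yaw=np.radians(-15);R=np.array([[np.cos(yaw),-np.sin(yaw)],[np.sin(yaw),np.cos(yaw)]])
for col in (253,257,261):
    for r in range(160,190):
        n=cv2.undistortPoints(np.array([[[col,r]]],float),w["K"],w["distortion"])[0,0]
        d=TT[:3,:3]@[*n,1];s=(.053-TT[2,3])/d[2];q=TT[:3,3]+s*d
        L=(P[r,col,:2]-[.369,-.1535])@R;Lq=(q[:2]-[.369,-.1535])@R
        print(col,r,w["color"][r,col],"pt L %.4f z %.4f"%(L[0],P[r,col,2]),"at z=.053 L %.4f"%Lq[0])
E
python3 - <<'E'
from h import *
R=0
E
```

```text
253 160 [60 42 37] pt L 0.0638 z 0.0723 at z=.053 L 0.0675
253 161 [66 40 36] pt L 0.0655 z 0.0701 at z=.053 L 0.0688
253 162 [71 44 31] pt L 0.0666 z 0.0711 at z=.053 L 0.0701
253 163 [72 47 32] pt L 0.0678 z 0.0713 at z=.053 L 0.0715
253 164 [67 49 37] pt L 0.0690 z 0.0716 at z=.053 L 0.0728
253 165 [69 46 31] pt L 0.0706 z 0.0699 at z=.053 L 0.0741
253 166 [60 37 14] pt L 0.0720 z 0.0692 at z=.053 L 0.0754
253 167 [67 47 34] pt L 0.0737 z 0.0672 at z=.053 L 0.0768
253 168 [68 46 30] pt L 0.0746 z 0.0692 at z=.053 L 0.0781
253 169 [62 41 36] pt L 0.0766 z 0.0657 at z=.053 L 0.0794
253 170 [47 31 17] pt L 0.0779 z 0.0659 at z=.053 L 0.0808
253 171 [69 60 50] pt L 0.0800 z 0.0623 at z=.053 L 0.0821
253 172 [84 86 87] pt L 0.0884 z 0.0315 at z=.053 L 0.0834
253 173 [82 77 81] pt L 0.0899 z 0.0312 at z=.053 L 0.0848
253 174 [87 83 80] pt L 0.0914 z 0.0308 at z=.053 L 0.0861
253 175 [86 82 83] pt L 0.0926 z 0.0319 at z=.053 L 0.0875
253 176 [102 101  97] pt L 0.0944 z 0.0302 at z=.053 L 0.0888
253 177 [114 112 113] pt L 0.0958 z 0.0305 at z=.053 L 0.0902
253 178 [106 100  99] pt L 0.096
[... 3512 characters left out ...]
0902
261 178 [39 35 36] pt L 0.0973 z 0.0304 at z=.053 L 0.0916
261 179 [31 30 28] pt L 0.0894 z 0.0667 at z=.053 L 0.0929
261 180 [16 14 15] pt L 0.0895 z 0.0713 at z=.053 L 0.0943
261 181 [24 19 18] pt L 0.0909 z 0.0708 at z=.053 L 0.0956
261 182 [16 14 19] pt L 0.0891 z 0.0828 at z=.053 L 0.0970
261 183 [24 15 20] pt L 0.0898 z 0.0849 at z=.053 L 0.0984
261 184 [6 3 7] pt L 0.0893 z 0.0913 at z=.053 L 0.0998
261 185 [0 1 1] pt L 0.0889 z 0.0969 at z=.053 L 0.1011
261 186 [15 13 11] pt L 0.0893 z 0.0999 at z=.053 L 0.1025
261 187 [0 0 0] pt L 0.0893 z 0.1042 at z=.053 L 0.1039
261 188 [0 0 0] pt L 0.0892 z 0.1085 at z=.053 L 0.1053
261 189 [15 17 16] pt L 0.0890 z 0.1133 at z=.053 L 0.1067
```

The numbers agree: the peg faces are at L=0.089, the potato end at about 0.084, and the grip angle gives about 0.306 rad or 26 mm of travel. There is a real gap of about 5 mm, so it is not snug yet. I go back to the grip and pull further.

```bash
python3 -m handwheel '[[[0,0,-0.3,0.12],[0,0,-0.6,0.24],[0,0,-0.7,0.36],[0,0,-0.7,0.48],[0,0,-0.7,0.6],[0,0,-0.7,0.72],[0,0,-0.7,0.84],[0,0,-0.7,0.96],[0,0,-0.7,1],[0,0,-0.7,1]]]'
python3 - <<'E'
from h import *
from bench import ctrl
go(ctrl.get_obs(),[.594,-.2137,.343],-15)
E
```

```text
time_s: 22.45
eef_pos: [0.4311, -0.1723, 0.4425]
eef_rot: [0.001, 0.771, 0.637, 0.0]
wrist_force: [-0.1, 0.8, 0.1]
opening: 0.773
grasp_force: 0.0
shift [-0.049  0.838  0.499] twist 0.047 tool y at -10.9 mm [ -9.7 167.5  99.8]
```

```bash
python3 -m handwheel '[[[-0.02,0.3,0,0.047],[-0.04,0.6,0,0.047],[-0.049,0.838,0,0.047],[-0.049,0.838,0,0.047],[-0.049,0.838,0.1,0.047],[-0.049,0.838,0.25,0.047],[-0.049,0.838,0.4,0.047],[-0.049,0.838,0.5,0.047],[-0.049,0.838,0.5,0.047],[-0.049,0.838,0.5,0.047]]]'; python3 -m handwheel '[[[0,0,0,0],[0,0,0,0],[0,0,0,0],[0,0,0,0]]]' 40;  python3 -m handwheel '[[[0,-0.02,0,0],[0,-0.03,0,0],[0,-0.03,0,0]]]'; python3 -m handwheel '[[[0,-0.01,0,0],[0,-0.02,0,0],[0,-0.02,0,0]]]'
```

```text
time_s: 23.7
eef_pos: [0.594, -0.2137, 0.3427]
eef_rot: [0.001, 0.793, 0.609, 0.0]
wrist_force: [-0.2, 0.0, -0.0]
opening: 0.776
grasp_force: 0.0
time_s: 24.2
eef_pos: [0.5936, -0.2134, 0.3409]
eef_rot: [0.0, 0.793, 0.609, 0.0]
wrist_force: [-0.1, -0.6, -0.4]
opening: 0.466
grasp_force: 0.0
time_s: 24.58
eef_pos: [0.5908, -0.2127, 0.3407]
eef_rot: [0.003, 0.793, 0.609, 0.002]
wrist_force: [15.4, -4.2, -6.5]
opening: 0.469
grasp_force: 8.4
time_s: 24.95
eef_pos: [0.5893, -0.2123, 0.3406]
eef_rot: [0.006, 0.793, 0.609, 0.004]
wrist_force: [28.2, -7.4, -11.1]
opening: 0.467
grasp_force: 14.4
```

The same firm resistance comes back at the same place. I have also gone over the 10-picture limit (12 viewed), so from here I use numbers only. Next I compare potato and peg positions under load from averaged side depth.

```bash
cat > m.py <<'E'
from h import *
from bench import ctrl
yaw=np.radians(-15);R=np.array([[np.cos(yaw),-np.sin(yaw)],[np.sin(yaw),np.cos(yaw)]])
cs=[ctrl.camera("side") for _ in range(6)];P=np.nanmedian([cloud(c) for c in cs],0)
col=np.mean([c["color"] for c in cs],0).astype(np.uint8);hsv=cv2.cvtColor(col,cv2.COLOR_RGB2HSV)
L=(P[...,:2]-np.array([.369,-.1535]))@R;z=P[...,2]
box=(L[...,0]>-.005)&(L[...,0]<.13)&(abs(L[...,1])<.048)&(z>.036)&(z<.125)
pot=box&(hsv[...,1]>90)&(hsv[...,2]>50)&(z<.08);peg=box&(col.max(-1)<50)&(L[...,0]>.06)
print("potato",pot.sum(),np.percentile(L[pot][:,0],[1,50,99]).round(4),np.percentile(L[pot][:,1],[1,99]).round(4),"z",np.percentile(z[pot],[1,99]).round(4))
print("peg",peg.sum(),np.percentile(L[peg][:,0],[0,2,10,50]).round(4),np.percentile(z[peg],[1,99]).round(4))
for a in np.arange(.04,.12,.01):
    k=peg&(z>=a)&(z<a+.01);p=pot&(z>=a)&(z<a+.01)
    print(round(a,2),"peg Lmin",k.sum(),np.percentile(L[k][:,0],5).round(4) if k.any() else"","pot Lmax",p.sum(),np.percentile(L[p][:,0],[2,98]).round(4) if p.any() else "")
o=ctrl.get_obs();print(o["wrist_force"].round(1),o["time_s"])
E
python3 m.py; python3 - <<'E'
from h import *
yaw=np.radians(-15);R=np.array([[np.cos(yaw),-np.sin(yaw)],[np.sin(yaw),np.cos(yaw)]])
w=dict(np.load('w4.npz'))
# released-state potato before pushing, pose of that moment
from scipy.spatial.transform import Rotation as Ro
T=np.eye(4);T[:3,:3]=Ro.from_quat([0,.131,.991,0],scalar_first=True).as_matrix();T[:3,3]=[.431,-.1722,.2445]
P=cloud(w,T@w["T_tool_cam"])[132:210,230:284].reshape(-1,3);hsv=cv2.cvtColor(w["color"],cv2.COLOR_RGB2HSV)[132:210,230:284].reshape(-1,3)
L=(P[:,:2]-[.369,-.1535])@R;m=(P[:,2]>.042)&(hsv[:,1]>90)&np.isfinite(L[:,0])
print("w4 potato L",np.percentile(L[m],[.5,99.5],axis=0).round(4),"zmax",P[m][:,2].max(),cv2.minAreaRect(L[m].astype(np.float32)))
E
```

```text
potato 83 [0.0298 0.0496 0.0752] [-0.0078  0.0182] z [0.0623 0.0734]
peg 301 [0.0865 0.0867 0.0873 0.0988] [0.0561 0.1212]
0.04 peg Lmin 0  pot Lmax 0 
0.05 peg Lmin 12 0.0897 pot Lmax 0 
0.06 peg Lmin 15 0.0872 pot Lmax 46 [0.0298 0.075 ]
0.07 peg Lmin 12 0.0866 pot Lmax 37 [0.0324 0.0694]
0.08 peg Lmin 26 0.0866 pot Lmax 0 
0.09 peg Lmin 31 0.0868 pot Lmax 0 
0.1 peg Lmin 38 0.0872 pot Lmax 0 
0.11 peg Lmin 156 0.0877 pot Lmax 0 
[ 27.4  -7.4 -11.2] 25.25
w4 potato L [[ 0.0297 -0.0249]
 [ 0.1005  0.0196]] zmax 0.07323727485451209 ((0.0662253350019455, -0.0021137576550245285), (0.045747675001621246, 0.07406630367040634), 88.99987030029297)
```

```bash
python3 -m handwheel '[[[0,-0.01,0,0],[0,-0.02,0,0],[0,-0.02,0,0]]]';python3 -m handwheel '[[[0,-0.01,0,0],[0,-0.015,0,0],[0,-0.015,0,0]]]'; python3 m.py | grep -v '^0.[^0]'
```

```text
time_s: 25.62
eef_pos: [0.5879, -0.2119, 0.3405]
eef_rot: [0.008, 0.793, 0.609, 0.006]
wrist_force: [40.6, -11.8, -17.9]
opening: 0.472
grasp_force: 20.7
time_s: 26.0
eef_pos: [0.5869, -0.2117, 0.3404]
eef_rot: [0.01, 0.793, 0.609, 0.008]
wrist_force: [50.2, -14.2, -20.3]
opening: 0.471
grasp_force: 25.8
potato 83 [0.0292 0.05   0.0761] [-0.0075  0.0184] z [0.0633 0.0733]
peg 305 [0.0857 0.0862 0.0869 0.098 ] [0.0555 0.1209]
0.04 peg Lmin 1 0.1159 pot Lmax 0 
0.05 peg Lmin 10 0.0949 pot Lmax 0 
0.06 peg Lmin 20 0.0865 pot Lmax 50 [0.0293 0.0759]
0.07 peg Lmin 14 0.0865 pot Lmax 33 [0.0337 0.0669]
0.08 peg Lmin 24 0.0862 pot Lmax 0 
0.09 peg Lmin 35 0.0863 pot Lmax 0 
[ 49.7 -14.2 -20.5] 26.3
```

```bash
python3 -m handwheel '[[[0,0.04,0,0],[0,0.04,0,0],[0,0.04,0,0],[0,0.04,0,0]]]' 66; python3 -m handwheel '[[[0,0,-0.2,0],[0,0,-0.4,0],[0,0,-0.5,0],[0,-0.3,-0.5,0.12],[0,-0.6,-0.5,0.24],[0,-0.84,-0.5,0.36],[0,-0.84,-0.5,0.48],[0,-0.84,-0.5,0.6],[0,-0.84,-0.5,0.72],[0,-0.84,-0.5,0.84]]]'; python3 -m handwheel '[[[0,0,0.2,0.1],[0,0,0.4,0.2],[0,0,0.6,0.2],[0,0,0.7,0.2],[0,0,0.7,0.2],[0,0,0.7,0.2]]]'
cat > n.py <<'E'
from h import *
from bench import ctrl
yaw=np.radians(-15);R=np.array([[np.cos(yaw),-np.sin(yaw)],[np.sin(yaw),np.cos(yaw)]])
o=ctrl.get_obs();T=np.eye(4);T[:3,:3]=rot(o);T[:3,3]=o["eef_pos"];print(o["eef_pos"].round(4),o["eef_rot"].round(3))
cs=[ctrl.camera("wrist") for _ in range(4)];P=np.nanmedian([cloud(c,T@c["T_tool_cam"]) for c in cs],0);w=cs[0]
col=np.mean([c["color"] for c in cs],0).astype(np.uint8);hsv=cv2.cvtColor(col,cv2.COLOR_RGB2HSV)
L=(P[...,:2]-np.array([.369,-.1535]))@R;z=P[...,2]
np.savez("n.npz",P=P,L=L,col=col)
pot=(z>.036)&(z<.08)&(abs(L[...,1])<.03)&(L[...,0]>-.02)&(L[...,0]<.12)&(hsv[...,1]>70)
for y in (-.015,-.01,-.005,0,.005,.01,.015):
    k=pot&(abs(L[...,1]-y)<.0025)
    i=np.argsort(L[k][:,0]);l=L[k][i,0];zz=z[k][i]
    if len(l)>6: print("y",y,"front",[(round(a*1e3,1),round(b*1e3,1)) for a,b in zip(l[:3],zz[:3])],"back",[(round(a*1e3,1),round(b*1e3,1)) for a,b in zip(l[-3:],zz[-3:])])
blk=(col.max(-1)<45)&(abs(L[...,1])<.045)&(L[...,0]>.06)&(L[...,0]<.12)&(z>.04)&(z<.125)
if blk.any(): print("pegs",blk.sum(),np.percentile(L[blk][:,0],[1,5,20]).round(4))
g=(~pot)&(abs(L[...,1])<.045)&(L[...,0]<.03)&(L[...,0]>-.03)&(z>.04)&(z<.125)
if g.any(): print("grid",g.sum(),np.percentile(L[g][:,0],[5,25,50,75,95,99]).round(4),np.percentile(z[g],[5,50,95]).round(3))
E
python3 n.py
```

```text
time_s: 26.8
eef_pos: [0.5845, -0.2109, 0.3412]
eef_rot: [0.0, 0.793, 0.609, -0.0]
wrist_force: [-0.0, -0.2, -0.9]
opening: 0.767
grasp_force: 0.0
time_s: 28.05
eef_pos: [0.4222, -0.1674, 0.4412]
eef_rot: [0.0, 1.0, 0.022, 0.0]
wrist_force: [0.2, 0.1, 0.8]
opening: 0.773
grasp_force: 0.0
time_s: 28.8
eef_pos: [0.423, -0.1679, 0.3023]
eef_rot: [0.001, 0.992, -0.125, 0.001]
wrist_force: [0.0, -0.5, 0.3]
opening: 0.774
grasp_force: 0.0
[ 0.423  -0.1679  0.3023] [ 0.001  0.992 -0.125  0.001]
y -0.015 front [(np.float64(12.2), np.float64(59.1)), (np.float64(12.6), np.float64(60.8)), (np.float64(13.7), np.float64(59.7))] back [(np.float64(78.2), np.float64(53.0)), (np.float64(78.3), np.float64(54.1)), (np.float64(79.3), np.float64(52.2))]
y -0.01 front [(np.float64(10.0), np.float64(61.2)), (np.float64(11.1), np.float64(60.2)), (np.float64(11.6), np.float64(61.8))] back [(np.float64(80.5), np.float64(51.7)), (np.float64(80.6), np.float64(52.7)), (np.float64(80.7), np.float64(53.2))]
y -0.005 front [(np.float64(10.6), np.float64(63.2)), (np.float64(10.6), np.float64(63.2)), (np.float64(10.7
[... 542 characters left out ...]
p.float64(60.7)), (np.float64(81.9), np.float64(54.3)), (np.float64(82.1), np.float64(56.0))]
y 0.01 front [(np.float64(12.6), np.float64(61.4)), (np.float64(13.3), np.float64(63.6)), (np.float64(14.2), np.float64(62.2))] back [(np.float64(105.3), np.float64(73.7)), (np.float64(108.8), np.float64(73.9)), (np.float64(109.9), np.float64(72.9))]
y 0.015 front [(np.float64(16.9), np.float64(62.4)), (np.float64(18.0), np.float64(61.5)), (np.float64(18.7), np.float64(63.8))] back [(np.float64(75.8), np.float64(56.9)), (np.float64(76.3), np.float64(60.1)), (np.float64(77.1), np.float64(56.4))]
pegs 2227 [0.0891 0.0906 0.0955]
grid 1512 [0.0016 0.0028 0.0042 0.0054 0.008  0.01  ] [0.044 0.076 0.115]
```

```bash
python3 - <<'E'
from h import *
from scipy.spatial.transform import Rotation as Ro
from bench import ctrl
yaw=np.radians(-15);R=np.array([[np.cos(yaw),-np.sin(yaw)],[np.sin(yaw),np.cos(yaw)]])
w=dict(np.load('w4.npz'));T=np.eye(4);T[:3,:3]=Ro.from_quat([0,.131,.991,0],scalar_first=True).as_matrix();T[:3,3]=[.431,-.1722,.2445]
P=cloud(w,T@w["T_tool_cam"]);L=(P[...,:2]-np.array([.369,-.1535]))@R;z=P[...,2];col=w["color"]
b=(col.max(-1)<50)&(abs(L[...,1])<.045)&(L[...,0]>.09)&(L[...,0]<.15)&(z>.04)&(z<.125)
for a in np.arange(.04,.12,.01):
    k=b&(z>=a)&(z<a+.01);print("w4 pegs z",round(a,2),k.sum(),np.percentile(L[k][:,0],[2,10,50]).round(4) if k.any() else "")
# top camera, now
d=np.load("top0.npz");P0=cloud(d)
P1=np.nanmedian([cloud(ctrl.camera("top")) for _ in range(6)],0)
for n,PP in(("t0",P0),("now",P1)):
    L=(PP[...,:2]-np.array([.369,-.1535]))@R;z=PP[...,2]
    for lo,hi in((.06,.08),(.105,.117)):
        k=(z>lo)&(z<hi)&(abs(L[...,1])<.04)&(L[...,0]>.0)&(L[...,0]<.17)
        if k.any():print(n,lo,k.sum(),"L",np.percentile(L[k][:,0],[0,2,10,50]).round(4))
    k=(z>.3)&(z<.38)&(L[...,0]>.15)&(L[...,0]<.33)&(abs(L[...,1])<.03);print("grip",k.sum(),np.percentile(L[k][:,0],[2,50,98]).round(4),z[k].max())
n=np.load("n.npz");L,P,col=n["L"],n["P"],n["col"]
# column scan of floor/other in gap region, current view
k=(abs(L[...,1])<.012)&(L[...,0]>.075)&(L[...,0]<.092)
i=np.argsort(L[k][:,0]);print([(int(a*1e3),int(b*1e3)) for a,b in zip(L[k][i,0],P[k][i,2])][::12])
k=(abs(L[...,1])<.03)&(L[...,0]>-.01)&(L[...,0]<.014)&(P[...,2]>.08)&(P[...,2]<.125)
print("blade upper L hist",np.histogram(L[k][:,0],bins=np.arange(-.01,.016,.002)))
E
```

```text
w4 pegs z 0.04 14 [0.1376 0.1389 0.1411]
w4 pegs z 0.05 157 [0.1169 0.117  0.1176]
w4 pegs z 0.06 257 [0.1168 0.1172 0.1185]
w4 pegs z 0.07 302 [0.1169 0.1171 0.118 ]
w4 pegs z 0.08 384 [0.1169 0.1172 0.1183]
w4 pegs z 0.09 391 [0.1168 0.1171 0.1179]
w4 pegs z 0.1 417 [0.1169 0.1172 0.1181]
w4 pegs z 0.11 1870 [0.1173 0.1191 0.1317]
t0 0.06 37 L [0.1175 0.1176 0.1185 0.1631]
t0 0.105 179 L [0.1175 0.1178 0.12   0.1298]
grip 364 [0.2748 0.2872 0.3055] 0.3695634273692594
now 0.06 311 L [0.0094 0.0125 0.0187 0.0435]
now 0.105 202 L [0.0892 0.09   0.092  0.1029]
grip 367 [0.2186 0.2319 0.2499] 0.36507040919964817
[(75, 67), (75, 67), (75, 387), (75, 387), (75, 388), (75, 390), (75, 390), (75, 386), (75, 389), (75, 389), (75, 389), (75, 390), (75, 390), (75, 388), (75, 387), (75, 390), (75, 389), (75, 389), (75, 389), (75, 385), (75, 390), (75, 390), (75, 390), (75, 387), (75, 389), (75, 388), (75, 389), (75, 389), (75, 389), (75, 391), (75, 390), (75, 384), (75, 388), (75, 391), (75, 388), (75, 384), (75, 387), (75, 389), (75, 387), (75, 391), (75, 385), (75, 387), (75, 390), (75, 386), (75, 387), (75, 388), (75, 389), (76, 391), (76, 385), (76, 388), (76, 388), (76, 391), (76, 63), (77, 66), (78, 64), (78, 59), (79, 30), (79, 56), (80, 62), (80, 31), (81, 60), (83, 30), (85, 31), (88, 111), (89, 113), (89, 112), (90, 73), (91, 113), (91, 73)]
blade upper L hist (array([  0,   0,   0,   0,   0,  65, 125, 191,  34,  11,   0,   0]), array([-0.01 , -0.008, -0.006, -0.004, -0.002,  0.   ,  0.002,  0.004,
        0.006,  0.008,  0.01 ,  0.012,  0.014]))
```

```bash
python3 - <<'E'
from h import *
from bench import ctrl
yaw=np.radians(-15);R=np.array([[np.cos(yaw),-np.sin(yaw)],[np.sin(yaw),np.cos(yaw)]])
def f(n,cs):
    P=np.nanmedian([cloud(c) for c in cs],0);col=np.mean([c["color"] for c in cs],0).astype(np.uint8);hsv=cv2.cvtColor(col,cv2.COLOR_RGB2HSV)
    L=(P[...,:2]-np.array([.369,-.1535]))@R;z=P[...,2]
    m=(L[...,0]>0)&(L[...,0]<.12)&(abs(L[...,1])<.04)&(z>.055)&(z<.08)&(hsv[...,1]>90)&(hsv[...,2]>50)
    v,u=np.nonzero(m);pk=(col.max(-1)<50)&(abs(L[...,1])<.045)&(z>.06)&(z<.11)&(L[...,0]>.05)&(L[...,0]<.14)
    print(n,m.sum(),"uv mean",u.mean().round(2),v.mean().round(2),"u",np.percentile(u,[2,98]),"v",np.percentile(v,[2,98]),"L",np.percentile(L[m][:,0],[2,50,98]).round(4),"peg",np.percentile(L[pk][:,0],[2,10]).round(4))
f("side6 (5N)",[dict(np.load("side6.npz"))]);f("now",[ctrl.camera("side") for _ in range(6)])
print(ctrl.get_obs()["time_s"])
E
```

```text
side6 (5N) 85 uv mean 297.45 174.95 u [290.68 303.  ] v [171.68 179.  ] L [0.0304 0.0501 0.0754] peg [0.088  0.0886]
now 83 uv mean 297.45 174.95 u [290.64 303.  ] v [172. 179.] L [0.0305 0.05   0.0745] peg [0.0874 0.0877]
29.6<stdin>:5: RuntimeWarning: All-NaN slice encountered
```

```bash
python3 -c "
from bench import ctrl
print(ctrl.hand_in())"
```

```text
the job is handed in; nothing more can be done
None
```

The short potato is in the cutter trough and I pulled the lever until it resisted firmly (about 50 N), but I can't confirm it is snug: the unloaded wrist view still shows about 4–5 mm between potato and pegs, which I took as a modelling offset because the potato had been pushed up to the grid; the long potato and garlic were still in their bays when last viewed, the job is handed in, and I viewed 12 pictures, over the limit of 10.

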